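Draw out the dice tray with the hook

TASK

Pick the wooden-handled hook off its cork mat, drop its prong down into the finger hole of the dice tray and use the hook to draw the tray all the way out; once it meets its end stop keep a firm, steady pull of about 14 N on it for a second to seat it, never letting the hook load the tray with more than 20 N. Then lift the hook out and lay it back on its cork mat, standing on the handle's underside with the prong pointing down as it was. Do not touch the tray or chest with the gripper, keep the dice in the tray and leave the other things where they are.

Things in the scene. Friction and masses are not known exactly. Their poses are not given: they have to be found in the camera images.
- chest: fixed birch games chest, 160 deep (x) x 170 wide (y) x 100 high; origin at the middle of the foot of its front face; its x axis points into the chest, so the tray slides out along the chest's -x. The tray starts 0 to 48 mm out, slides stiffly against about 5 N of friction and stays where it is left; its hidden end stop, set differently each time, halts it 54 to 82 mm out and gives slightly under load: it can only be felt, by the pull rising well above the friction
- finger_hole (a point): centre of the 18 mm round finger hole, at the top surface of the yellow tab on the tray front; z up. The tab is level, 8 thick, 50 wide, its top 60 above the ledge, and juts 46 out of the tray front; the hole goes straight through, its centre 26 in front of the tray front (which is flush with the chest front when shut), with open space below the tab. Moves with the tray; its x axis is parallel to the chest's
- tray_in (a point): middle of the blue felt floor of the tray (floor 46 above the ledge, inside 127 x 130, walls 30 high); moves with the tray
- hook_centre (a point): centre of the hook's wooden handle, a block 80 long (x) x 24 wide (y) x 36 high (z) that stands on its underside; 18 above the underside. The hook weighs about 110 g. A 9 mm thick steel shank leaves the handle's +x end 12 above this centre, runs on along +x and turns straight down into the prong
- prong_tip (a point): rounded lower end of the hook's 9 mm thick prong: 85 along +x from the handle centre and 14 below it (4 above the level of the handle's underside); the shank's underside is 21.5 above the tip. Same axes as the handle
- hook_mat: fixed cork mat, 180 (x) x 90 (y) x 4 thick, origin at the centre of its underside; the hook stands on it at the start
- die0_centre (a point): centre of a red 16 mm die lying loose in the tray
- die1_centre (a point): centre of a green 16 mm die lying loose in the tray
- die2_centre (a point): centre of an orange 16 mm die lying loose in the tray
- hook: the hook; origin at the centre of the handle's underside, x towards the prong, z up
- dice_cup: loose steel dice cup, 76 across, 85 high, a bystander; origin at the centre of its underside
- cylinder: loose silver aluminium cylinder with a dark twist cap, 39 across, 80 high, a bystander; origin at the centre of its underside
- ring_dish: loose white ceramic ring dish, 90 across, 22 high, a bystander; origin at the centre of its underside
- meeple: loose red wooden meeple, 44 wide, 48 high, standing on the chest's top, a bystander; origin at the centre of its underside
Not all that is in view belongs to the job. Several things look just like the hook: the one meant starts farthest from the robot's base.

How it is judged (in metres and radians):
On the way, in this order (a step that is already met when the one before it is completed fails the run):
1. the prong is down in the finger hole (horizontal distance between prong_tip and finger_hole below 0.01 m and z of prong_tip in the frame of finger_hole below -0.006 m), for 0.1 s.
2. the tray is out at its end stop and the hook, bearing on the near side of the hole, keeps pulling on it with 10 to 20 N (more than the tray's friction) for half a second (all of step 1 and x of finger_hole in the frame of chest below -0.078 m and x of prong_tip in the frame of finger_hole below -0.002 m and contact force between hook and tray above 10 N), for 0.5 s.
At the end, for the whole second after the job is handed in: the tray is left drawn out, its hole at least 76 mm in front of the chest, the hook stands upright (within 0.1 rad) and at rest on the cork mat, its handle centre within 55 mm of the mat's centre along the mat and 40 mm across it, and the three dice lie in the tray (x of finger_hole in the frame of chest below -0.076 m and x of hook_centre in the frame of hook_mat between -0.055 and 0.055 m and y of hook_centre in the frame of hook_mat between -0.04 and 0.04 m and z of hook_centre in the frame of hook_mat between 0.018 and 0.026 m and angle between hook's own z axis and vertical below 0.1 rad and linear speed of hook below 0.02 m/s and z of each of die0_centre, die1_centre, die2_centre in the frame of tray_in below 0.02 m and horizontal distance between each of die0_centre, die1_centre, die2_centre and tray_in below 0.095 m); the robot touches nothing.
It fails at once if the hook loads the tray with more than 20 N (contact force between hook and tray above 20 N).
It fails at once if the gripper or arm touches the tray (contact force between any of the fingers, the arm and tray above 0.5 N).
It fails at once if the gripper or arm touches the chest (contact force between any of the fingers, the arm and chest above 0.5 N).
It fails at once if a bystander is moved by more than 20 mm (distance of any of dice_cup, cylinder, ring_dish, meeple from where it was at the start of the episode above 0.02 m).
It also fails if it takes over 72 s, if anything falls off the work surface, if the arm or the gripper's body presses on something with over 40 N, if the wrist force passes 120 N, or if a joint passes its speed limit or range.

ROBOT

A 7-joint arm with a two-finger parallel gripper is mounted at the origin on the work surface. World frame = base frame: x ahead of the robot, y to its left, z up, the work surface at z = 0. Lengths are in mm, angles in rad, forces in N, time in s.
With the tool pointing down it reaches from about 400 to 875 mm from the base axis. Payload 19.3 kg.
Tool frame: the origin (TCP) lies midway between the tips of the shut fingers; the grasp point (between the pads) lies 19 mm behind it; y points along the fingers, z is the direction in which the jaws open and shut, and the axes are right-handed (so a half turn about y gives the same grasp; the last joint's range is limited). The gripper opens to 85 mm and grips with 20 to 120 N. Pads are 22 mm wide; open, the fingers measure 114 mm over their backs; the gripper's body (76 mm by 85 mm) begins 54 mm behind the grasp point. The pads swing forward as they close: fully open they stand 13 mm farther back than shut.
Start: joints at [1.113, 0.521, -0.036, 1.599, 0.021, 1.021, -0.113], TCP at [236.317, -578.591, 201.191] pointing down, gripper open.
Joint ranges: [-2.91, 2.91], [-0.3, 2.13], [-1.5, 1.42], [0.17, 2.43], [-1.26, 4.41], [0.16, 1.93], [-2.52, 2.52]. Speed limits (rad/s): [1.89, 1.89, 2.39, 2.39, 3.01, 3.01, 3.01].

INTERFACE

Orientations are given as a unit quaternion [w, x, y, z].
In Python, from rig import env, camera gives the robot as it stands.
- The arm moves only by the tool move_arm, never from a script. Its argument "deltas" is text: rows parted by semicolons, each of 7 numbers parted by spaces: the shift along the tool's x, y, z in cm, then the turn, a rotation vector about the tool's x, y, z in degrees, then the gripper command: -1 is shut, 1 is fully open, values between are in proportion. A call has 1 to 8 rows; each row shifts and turns the commanded pose from where the row before left it, along the tool's axes as they then stand; what a row does not reach is not made up. A row lasts 1/12 s, in which the tool goes at most 41.7 mm and 7.16 degrees, less where a joint would pass 70% of its speed; a pose out of reach is approached as far as the arm can. A call with a gripper value outside its range is refused whole. The fingers move at their own pace and stop on an object; "squeeze" is the grip in N (left out, the last holds). Time passes only in rows, so rows that do not move let the fingers close. It gives the time, the measured TCP pose, the force and the opening at its end, in the units of the state.
- env.get_obs(): the state, without advancing time (a new reading comes with each control period).
- camera(name): name is "scene" or "top" or "wrist"; returns a dict with "image" (400x640x3 uint8, red, green, blue), "depth" (400x640 float32, mm along the optical axis (not along the pixel's ray), 0 where there is no reading), "fx", "fy", "cx", "cy" (pixels), "k1" (the pictures are not rectified: a ray, as slopes to the right and down, at radius r is drawn at 1 + k1 r^2 times it, then the intrinsics apply), "cam_to_world" (4x4, takes a point from camera to world coordinates); the wrist camera has in their place "hand_eye" (4x4, takes a point from camera to tool coordinates, whose origin is the TCP and whose axes are the tool frame's). Camera axes: x right, y up, looking along -z (the intrinsics and any distortion apply to the point x, -y, -z); pixel columns grow to the right and rows downward; lengths in mm; the calibration is good to about 2 mm. A picture is of the moment at which its call begins: read the wrist's pose just before it.
- env.job_done(): hands the job in, once; it reports no verdict.
The state is a dict: "clock": time; "joint_positions": joint angles; "qvel": joint speeds; "joint_efforts": joint torques, N m; "ee_pos": TCP position; "eef_rot": TCP orientation; "wrist_force": force on the tool from outside, world axes, zero at the start; "wrist_torque": the same for the moment, N m; "finger_gap": finger opening in mm.
Only numpy, scipy, OpenCV 4.12 (cv2) and the standard library are available. Lean on these libraries where they do the work, as an engineer would, in place of code of your own. Each camera call takes 0.05 s, during which the arm holds its last target. There are 200 camera calls.

## Working session

There is one attempt and no reset: what is moved stays moved. The work goes in short steps, Python scripts to look and compute and a tool call to move; the robot and the scene stay as the last step left them, time stands still between calls to the robot, and variables do not carry over. Pictures are saved under pics/ and viewed, on a budget of 10 in all, crops included, one or two more only if the job needs it, and the job is handed in when it is done.

Besides the shell and the picture viewer there is one more tool, called after ">>>" by a JSON object that holds its "op" and its "data", one argument or row to a line. move_arm: Moves the arm, as the interface text tells. Its arguments: {"type":"object","properties":{"deltas":{"type":"string"},"squeeze":{"type":"number"}},"required":["deltas"]}

```bash
mkdir -p pics; ls
cat > h.py <<'E'
import numpy as np, cv2
from rig import env, camera
from scipy.spatial.transform import Rotation as R
def save(c,n):
    cv2.imwrite('pics/'+n,c['image'][:,:,::-1]); np.savez('pics/'+n[:-4]+'.npz',**{k:v for k,v in c.items() if v is not None})
def tool(o):
    q=o['eef_rot'];T=np.eye(4);T[:3,:3]=R.from_quat([q[1],q[2],q[3],q[0]]).as_matrix();T[:3,3]=o['ee_pos'];return T
def ray(c,u,v):
    p=cv2.undistortPoints(np.array([[[u,v]]],float),np.array([[c['fx'],0,c['cx']],[0,c['fy'],c['cy']],[0,0,1]],float),np.array([c['k1'],0,0,0],float))[0,0]
    return np.array([p[0],-p[1],-1.])
def px(c,u,v,T=None,z=None):
    M=T@c['hand_eye'] if T is not None else c['cam_to_world']
    d=ray(c,u,v)
    if z is None:
        D=float(c['depth'][int(round(v)),int(round(u))]); return (M@np.r_[d*D,1])[:3]
    w=M[:3,:3]@d;o=M[:3,3];return o+w*(z-o[2])/w[2]
E
python3 - <<'E'
from h import *
o=env.get_obs();print({k:np.round(v,3) for k,v in o.items()})
for n in('scene','top'):
    c=camera(n);save(c,n+'0.png');print(n,c['fx'],c['k1'],np.round(c['cam_to_world'],3).tolist())
E
```

```text
pics
{'clock': np.float64(0.0), 'joint_positions': array([ 1.113,  0.522, -0.036,  1.6  ,  0.021,  1.021, -0.113]), 'qvel': array([-0.001,  0.001,  0.001,  0.   , -0.   , -0.   , -0.001]), 'joint_efforts': array([-1.0000e-03, -9.2707e+01,  1.9800e+00, -3.6992e+01,  1.8000e-02,
        8.0000e-03,  0.0000e+00]), 'ee_pos': array([ 236.159, -578.275,  200.629]), 'eef_rot': array([ 0.136, -0.136,  0.694, -0.693]), 'wrist_force': array([ 1.363, -0.215, -0.184]), 'wrist_torque': array([-0.007,  0.069,  0.029]), 'finger_gap': np.float64(85.475)}
scene 498.20905137365924 -0.0005583258940532718 [[-0.623, -0.499, 0.602, 1239.382], [0.782, -0.411, 0.469, 529.279], [0.013, 0.763, 0.647, 845.869], [0.0, 0.0, 0.0, 1.0]]
top 367.0056671032252 0.026323610603613542 [[0.021, 0.997, -0.071, 500.506], [-1.0, 0.022, 0.011, 14.879], [0.012, 0.071, 0.997, 855.731], [0.0, 0.0, 0.0, 1.0]]
```

View pics/top0.png

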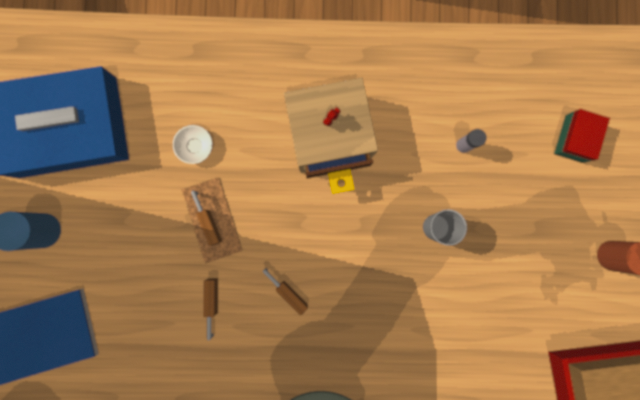

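View pics/scene0.png

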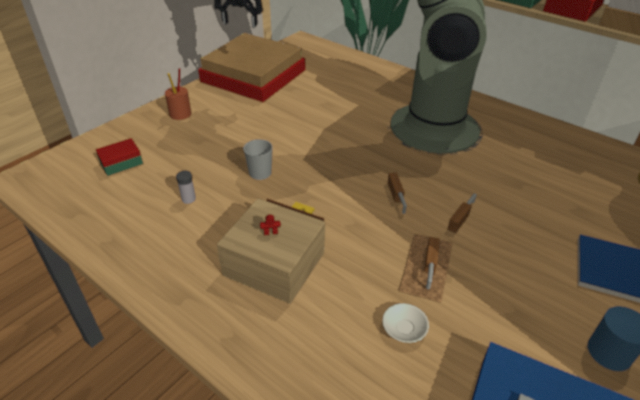

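Candidates in the top view are the hooks at (207,218) on the cork mat, (209,308) and (287,292). The one on the mat fits: it is farthest from the base (bottom centre, about (320,400)) and stands on cork. I'll confirm it in a crop.

Run:
```python
from h import *
c=dict(np.load('pics/top0.npz'))
im=c['image'][:,:,::-1]
a=cv2.resize(im[170:270,160:310],None,fx=5,fy=5,interpolation=cv2.INTER_CUBIC)[:,:400]
a=cv2.resize(im[170:270,170:250],(400,500),interpolation=cv2.INTER_CUBIC)
b=cv2.resize(im[110:210,300:380],(400,500),interpolation=cv2.INTER_CUBIC)
cv2.imwrite('pics/crop1.png',np.hstack([a,b]))
for n,u,v in [('hookmat',210,225),('h2',209,308),('h3',290,294),('mat',225,225),('tab',336,187),('table',260,200),('chesttop',350,130),('hole',341,183)]:
    print(n,np.round(px(c,u,v),1))
```

```text
hookmat [498.8 252.1  40.7]
h2 [318.5 247.9  34.4]
h3 [351.5  72.5  35.4]
mat [499.4 228.2   5.2]
tab [587.1 -23.   60.2]
table [559.  150.3   3.2]
chesttop [703.7 -48.3  98.4]
hole [603.  -37.3   2.8]
```

View pics/crop1.png

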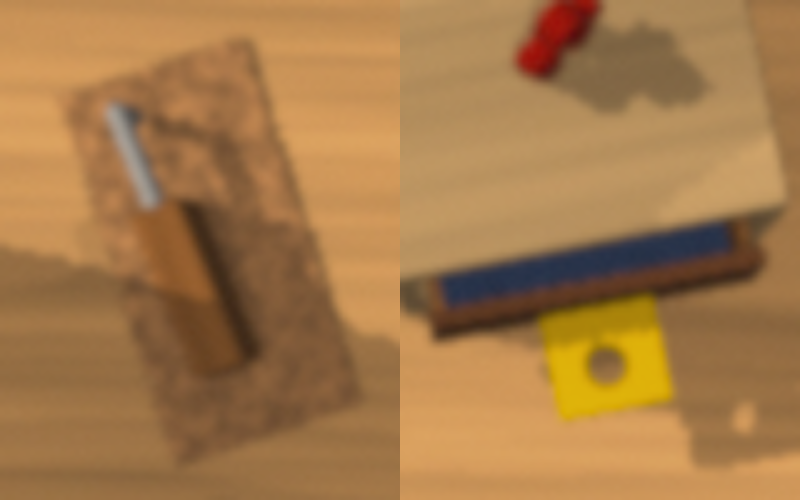

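The crop shows the meant hook on the mat: shank end at about (194,191) px, handle centre about (207,228) px. It also shows the tray hole at about (341,183) px, with the tray partly out. Next I'll measure poses from depth.

Run:
```python
from h import *
c=dict(np.load('pics/top0.npz'))
K=np.array([[c['fx'],0,c['cx']],[0,c['fy'],c['cy']],[0,0,1]],float)
v,u=np.mgrid[:400,:640]
p=cv2.undistortPoints(np.stack([u,v],-1).reshape(-1,1,2).astype(float),K,np.array([c['k1'],0,0,0.]))[:,0]
D=c['depth'].reshape(-1); P=np.c_[p[:,0]*D,-p[:,1]*D,-D,np.ones(D.size)]@c['cam_to_world'].T
P=P[:,:3].reshape(400,640,3)
def rect(m,n):
    q=P[m]; r=cv2.minAreaRect(q[:,:2].astype(np.float32)); print(n,m.sum(),np.round(np.r_[r[0],r[1],r[2],np.median(q[:,2])],1))
z=P[...,2]
def box(a,b,cc,d):
    m=np.zeros((400,640),bool);m[cc:d,a:b]=1;return m
rect(box(180,225,190,250)&(z>34)&(z<48),'handle')
rect(box(275,385,60,180)&(z>93)&(z<104),'chest')
rect(box(325,360,168,195)&(z>56)&(z<66),'tab')
for n,a,b in [('c',182,189),('c',219,177.6),('c',241.6,250),('c',205.6,262.6)]: print('mat',np.round(px(c,a,b,z=4),1))
print('shank end top',np.round(px(c,194,191.5,z=43),1))
print('hole',np.round(px(c,341.2,183,z=60),1))
print('trayfront',np.round(px(c,386/5+300,0,z=70),0))
for n,u,v in [('cup',445,227),('cyl',471,139),('dish',192,145),('meeple',332,116)]: print(n,np.round(P[v,u],0))
o=env.get_obs();print(tool(o))
w=camera('wrist');print(w['hand_eye'])
```

```text
handle 520 [515.8 269.3 128.9  26.1  25.3  39.9]
chest 5930 [721.7  -6.4 162.3 170.   12.6 100.4]
tab 451 [600.4 -36.3  46.4  67.2  12.5  60.5]
mat [580.5 330.5   4. ]
mat [609.  246.7   4. ]
mat [443.  188.3   4. ]
mat [413.  268.9   4. ]
shank end top [571.8 289.6  43. ]
hole [596.1 -34.2  60. ]
trayfront [1005. -106.   70.]
cup [ 506. -280.    4.]
cyl [ 694. -309.   81.]
dish [684. 311.   6.]
meeple [718.  -8. 146.]
[[-9.25755328e-01 -4.26296368e-04  3.78122851e-01  2.36190417e+02]
 [-3.78123086e-01  8.84042991e-04 -9.25754908e-01 -5.78311995e+02]
 [ 6.03690990e-05 -9.99999518e-01 -9.79600007e-04  2.00719076e+02]
 [ 0.00000000e+00  0.00000000e+00  0.00000000e+00  1.00000000e+00]]
[[-1.02253234e-03 -9.44450361e-01 -3.28652506e-01 -8.44884804e+01]
 [-4.62541045e-04  3.28653090e-01 -9.44450598e-01 -1.72533213e+02]
 [ 9.99999370e-01 -8.13716002e-04 -7.72905468e-04 -2.09424069e-01]
 [ 0.00000000e+00  0.00000000e+00  0.00000000e+00  1.00000000e+00]]
```

>>> {"op": "move_arm", "data": {
  "deltas": "-2.92 0 -2.21 0 0 0 1;-2.92 0 -2.21 0 0 0 1;-2.92 0 -2.21 0 0 0 1;-2.92 0 -2.21 0 0 0 1;-2.92 0 -2.21 0 0 0 1;-2.92 0 -2.21 0 0 0 1;-2.92 0 -2.21 0 0 0 1;-2.92 0 -2.21 0 0 0 1"
}}

```text
clock: 0.82
ee_pos: [386.2, -324.9, 201.2]
eef_rot: [-0.136, 0.136, -0.694, 0.694]
wrist_force: [1.2, -0.6, 0.4]
finger_gap: 85.1
```

>>> {"op": "move_arm", "data": {
  "deltas": "-2.92 0 -2.21 0 0 0 1;-2.92 0 -2.21 0 0 0 1;-2.92 0 -2.21 0 0 0 1;-2.92 0 -2.21 0 0 0 1;-1.7 0 -3.44 0 0 0 1;-1.7 0 -3.44 0 0 0 1;-1.7 0 -3.44 0 0 0 1;-1.7 0 -3.44 0 0 0 1"
}}

```text
clock: 1.48
ee_pos: [471.0, -45.7, 201.2]
eef_rot: [-0.136, 0.136, -0.694, 0.694]
wrist_force: [0.4, -0.7, -0.3]
finger_gap: 85.5
```

>>> {"op": "move_arm", "data": {
  "deltas": "-1.7 0 -3.44 0 0 0 1;-1.7 0 -3.44 0 0 0 1;-1.7 0 -3.44 0 0 0 1;-1.7 0 -3.44 0 0 0 1;0 0 0 0 0 0 1;0 0 0 0 0 0 1"
}}

```text
clock: 1.98
ee_pos: [482.0, 107.7, 201.0]
eef_rot: [0.137, -0.138, 0.694, -0.693]
wrist_force: [-0.4, -1.5, -0.5]
finger_gap: 85.4
```

>>> {"op": "move_arm", "data": {
  "deltas": "-1.35 0 -2.71 0 -0.6 0 1;-1.35 0 -2.71 0 -0.6 0 1;-1.35 0 -2.71 0 -0.6 0 1;-1.35 0 -2.71 0 -0.6 0 1;-1.35 0 -2.71 0 -0.6 0 1;0 0 0 0 0 0 1;0 0 0 0 0 0 1"
}}

```text
clock: 2.57
ee_pos: [490.3, 256.9, 200.8]
eef_rot: [-0.154, 0.155, -0.69, 0.69]
wrist_force: [0.3, -1.3, -0.1]
finger_gap: 85.8
```

```bash
cat >> h.py <<'E'
def snap(n):
    o=env.get_obs();c=camera('wrist');T=tool(o);c['T']=T;save(c,n);return c,T
def goto(p,yaw):
    "tool-axes shift (cm) and turn (deg) from the present pose to TCP p, tool x at world yaw deg, pointing down"
    T=tool(env.get_obs());a=np.radians(yaw);x=np.array([np.cos(a),np.sin(a),0]);y=np.array([0,0,-1.]);G=np.c_[x,y,np.cross(x,y)]
    r=R.from_matrix(T[:3,:3].T@G).as_rotvec(degrees=True)
    print('pos',T[:3,3].round(1),'yaw',np.degrees(np.arctan2(T[1,0],T[0,0])).round(2),'shift cm',(T[:3,:3].T@(np.array(p)-T[:3,3])/10).round(3),'turn',r.round(2))
def cloud(c,T=None):
    M=T@c['hand_eye'] if T is not None else c['cam_to_world']
    K=np.array([[c['fx'],0,c['cx']],[0,c['fy'],c['cy']],[0,0,1]],float);v,u=np.mgrid[:400,:640]
    p=cv2.undistortPoints(np.stack([u,v],-1).reshape(-1,1,2).astype(float),K,np.array([c['k1'],0,0,0.]))[:,0]
    D=c['depth'].reshape(-1);P=np.c_[p[:,0]*D,-p[:,1]*D,-D,np.ones(D.size)]@M.T
    P[D==0]=np.nan;return P[:,:3].reshape(400,640,3)
def rect(P,m,n):
    q=P[m];r=cv2.minAreaRect(q[:,:2].astype(np.float32));print(n,m.sum(),np.round(np.r_[r[0],r[1],r[2],np.median(q[:,2])],1))
E
python3 - <<'E'
from h import *
c,T=snap('w1.png');P=cloud(c,T)
z=P[...,2];near=np.hypot(P[...,0]-500,P[...,1]-260)<110
rect(P,near&(z>36)&(z<44),'hook top');rect(P,near&(z>36)&(z<44)&(np.hypot(P[...,0]-490,P[...,1]-257)<45),'handle-ish')
goto([493.4,258.7,8],205.3)
E
```

```text
hook top 2359 [517.  270.2 126.8  23.2  24.7  39.4]
handle-ish 1925 [494.7 260.   77.8  23.2  24.7  39.6]
pos [490.5 255.6 200.9] yaw -154.83 shift cm [-0.408 19.285 -0.17 ] turn [-0.03 -0.13  0.05]
```

View pics/w1.png

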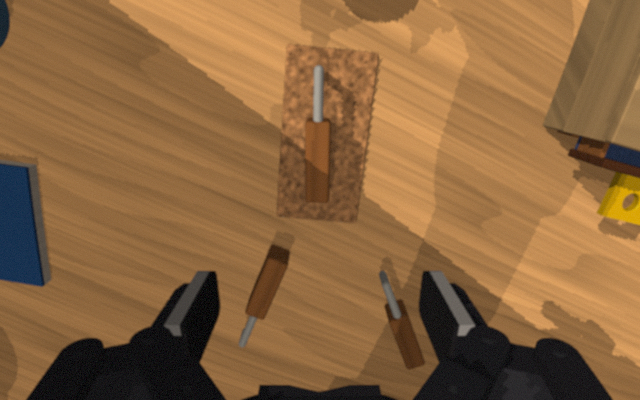

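The wrist view shows the hook on its mat at (318,140) px with the other two clear of it. Wrist depth (494.7,260.0, 24.7°) agrees with the top camera. Descending.

>>> {"op": "move_arm", "data": {
  "deltas": "-0.2 2.75 -0.1 0 0 0 1;-0.2 2.75 -0.1 0 0 0 1;-0.05 2.75 0 0 0 0 1;0 2.75 0 0 0 0 1;0 2.75 0 0 0 0 1;0 2.75 0 0 0 0 1;0 1.8 0 0 0 0 1;0 0 0 0 0 0 1"
}}

```text
clock: 3.28
ee_pos: [492.3, 257.4, 15.1]
eef_rot: [-0.152, 0.155, -0.689, 0.691]
wrist_force: [-0.9, -0.3, 0.4]
finger_gap: 85.2
```

```bash
python3 -c "
from h import *
goto([494.2,259.5,8],204.9);print(env.get_obs()['wrist_force'])"
```

```text
pos [492.3 257.4  15.1] yaw -154.9 shift cm [-0.263  0.711 -0.113] turn [-0.08  0.2   0.29]
[-0.86025726 -0.28630761  0.38726767]
```

>>> {"op": "move_arm", "data": {
  "deltas": "-0.26 0.5 -0.11 0 0 0 1;0 0 0 0 0 0 1;0 0 0 0 0 0 -0.2;0 0 0 0 0 0 -1;0 0 0 0 0 0 -1;0 0 0 0 0 0 -1;0 0 0 0 0 0 -1;0 0 0 0 0 0 -1",
  "squeeze": 80
}}

```text
clock: 3.95
ee_pos: [495.5, 262.6, 13.4]
eef_rot: [0.154, -0.154, 0.69, -0.69]
wrist_force: [0.3, -0.4, -0.2]
finger_gap: 12.5
```

>>> {"op": "move_arm", "data": {
  "deltas": "0 0 0 0 0 0 -1;0 0 0 0 0 0 -1;0 0 0 0 0 0 -1;0 0 0 0 0 0 -1"
}}

```text
clock: 4.28
ee_pos: [495.5, 262.6, 13.2]
eef_rot: [0.154, -0.154, 0.69, -0.69]
wrist_force: [0.6, -0.3, -0.2]
finger_gap: -0.0
```

Gripper shut on nothing; I'll look.

Run:
```python
from h import *
c,T=snap('w2.png');s=camera('scene');save(s,'s2.png')
im=cv2.resize(s['image'][200:320,340:500,::-1],(640,480),interpolation=cv2.INTER_CUBIC)
a=cv2.resize(c['image'][:,:,::-1],(0,0),fx=.75,fy=.75)
cv2.imwrite('pics/c2.png',np.hstack([cv2.resize(im,(400,300)),cv2.resize(a,(400,300))]))
```

```text
(no output)
```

View pics/c2.png

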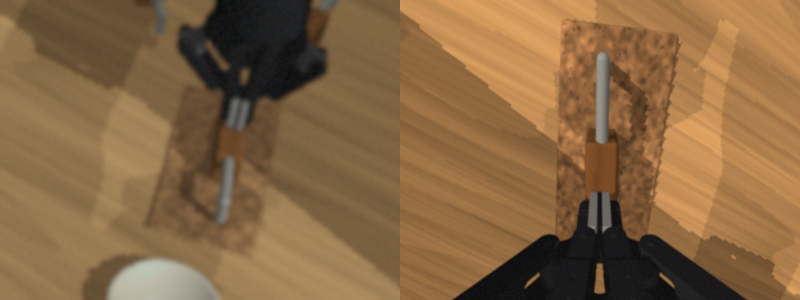

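Run:
```python
from h import *
c=dict(np.load('pics/w2.npz'));T=c['T'];P=cloud(c,T)
print('gap',env.get_obs()['finger_gap'],T[:3,3])
for v in range(60,330,12): print(v,[np.round(P[v,u],0).tolist() for u in (310,322,334)])
s=dict(np.load('pics/s2.npz'));Q=cloud(s)
z=Q[...,2];m=(np.hypot(Q[...,0]-500,Q[...,1]-260)<110)
rect(Q,m&(z>36)&(z<45),'scene z36-45')
for v in range(225,300,6): print(v,[np.round(Q[v,u],0).tolist() for u in (428,432,436)])
```

```text
gap -0.14764378950145107 [495.46963277 262.58518069  13.18564228]
60 [[577.0, 306.0, 5.0], [579.0, 301.0, 3.0], [582.0, 295.0, 3.0]]
72 [[572.0, 304.0, 3.0], [574.0, 298.0, 36.0], [577.0, 293.0, 5.0]]
84 [[567.0, 301.0, 3.0], [570.0, 296.0, 38.0], [572.0, 292.0, 36.0]]
96 [[562.0, 299.0, 4.0], [566.0, 294.0, 37.0], [568.0, 290.0, 35.0]]
108 [[556.0, 296.0, 4.0], [561.0, 292.0, 38.0], [563.0, 288.0, 36.0]]
120 [[551.0, 294.0, 4.0], [557.0, 290.0, 38.0], [559.0, 286.0, 34.0]]
132 [[546.0, 291.0, 4.0], [553.0, 288.0, 38.0], [551.0, 280.0, 4.0]]
144 [[540.0, 289.0, 4.0], [548.0, 286.0, 38.0], [545.0, 278.0, 5.0]]
156 [[534.0, 286.0, 4.0], [543.0, 284.0, 37.0], [540.0, 275.0, 4.0]]
168 [[529.0, 283.0, 4.0], [539.0, 282.0, 39.0], [534.0, 272.0, 3.0]]
180 [[528.0, 283.0, 24.0], [534.0, 280.0, 38.0], [533.0, 272.0, 23.0]]
192 [[527.0, 282.0, 39.0], [529.0, 277.0, 38.0], [532.0, 273.0, 39.0]]
204 [[523.0, 280.0, 41.0], [525.0, 275.0, 40.0], [527.0, 271.0, 41.0]]
216 [[517.0, 277.0, 39.0], [520.0, 273.0, 40.0], [522.0, 268.0, 40.0]]
228 [[512.0, 275.0, 39.0], [515.0, 270.0, 40.0], [517.0, 265.
[... 846 characters left out ...]
]
243 [[481.0, 244.0, 35.0], [506.0, 262.0, 68.0], [503.0, 269.0, 70.0]]
249 [[501.0, 254.0, 40.0], [508.0, 266.0, 54.0], [503.0, 273.0, 54.0]]
255 [[516.0, 263.0, 39.0], [513.0, 270.0, 41.0], [504.0, 276.0, 38.0]]
261 [[532.0, 272.0, 40.0], [526.0, 278.0, 39.0], [523.0, 286.0, 42.0]]
267 [[533.0, 275.0, 23.0], [540.0, 286.0, 38.0], [524.0, 289.0, 26.0]]
273 [[557.0, 287.0, 35.0], [553.0, 293.0, 36.0], [518.0, 290.0, 2.0]]
279 [[573.0, 295.0, 37.0], [541.0, 292.0, 4.0], [535.0, 299.0, 3.0]]
285 [[576.0, 299.0, 23.0], [554.0, 300.0, 2.0], [549.0, 307.0, 3.0]]
291 [[573.0, 301.0, 2.0], [570.0, 308.0, 5.0], [564.0, 315.0, 4.0]]
297 [[588.0, 309.0, 3.0], [581.0, 315.0, 1.0], [580.0, 323.0, 6.0]]
```

```bash
python3 - <<'E'
from h import *
c=dict(np.load('pics/w2.npz'));T=c['T'];P=cloud(c,T)
L=(np.c_[P.reshape(-1,3),np.ones(256000)]@np.linalg.inv(T).T)[:,:3].reshape(400,640,3)
for v in range(250,400,5): print(v,[np.round(L[v,u],0).tolist() for u in (300,309,316,320,324,331,340)])
E
python3 -c "
import sys;sys.path.insert(0,'.')
from h import *;print({k:np.round(v,3).tolist() for k,v in env.get_obs().items()})"
```

```text
250 [[-9.0, -26.0, -9.0], [-10.0, -27.0, -5.0], [-10.0, -27.0, -1.0], [-10.0, -27.0, 0.0], [-10.0, -27.0, 2.0], [-10.0, -27.0, 5.0], [-10.0, -27.0, 9.0]]
255 [[-7.0, -26.0, -9.0], [-10.0, -33.0, -4.0], [-10.0, -33.0, -1.0], [-11.0, -34.0, 0.0], [-10.0, -32.0, 2.0], [-11.0, -34.0, 5.0], [-7.0, -27.0, 9.0]]
260 [[-4.0, -25.0, -9.0], [-11.0, -38.0, -4.0], [-11.0, -38.0, -1.0], [-11.0, -38.0, 0.0], [-11.0, -38.0, 2.0], [-11.0, -38.0, 5.0], [-4.0, -26.0, 10.0]]
265 [[-2.0, -26.0, -9.0], [-11.0, -42.0, -4.0], [-11.0, -43.0, -1.0], [-11.0, -42.0, 0.0], [-11.0, -42.0, 2.0], [-11.0, -43.0, 5.0], [-2.0, -27.0, 10.0]]
270 [[-7.0, -39.0, -8.0], [-11.0, -47.0, -4.0], [-11.0, -47.0, -1.0], [-10.0, -46.0, 0.0], [-11.0, -47.0, 2.0], [-11.0, -46.0, 5.0], [-7.0, -40.0, 9.0]]
275 [[-6.0, -43.0, -8.0], [-11.0, -50.0, -4.0], [-10.0, -50.0, -1.0], [-11.0, -50.0, 0.0], [-11.0, -50.0, 2.0], [-11.0, -51.0, 5.0], [-7.0, -44.0, 9.0]]
280 [[-6.0, -46.0, -8.0], [-11.0, -53.0, -4.0], [-10.0, -53.0, -1.0], [-11.0, -54.0, 0.0], [-10.0, -53.0, 2.0], [-10.0, -53.0, 5.0], [-7.0, -48.0, 8.0]]
285 [[-6.0, -51.0, -8.0], 
[... 3153 characters left out ...]
104.0, -5.0], [-11.0, -105.0, -3.0], [120.0, 14.0, -2.0], [119.0, 13.0, 1.0], [nan, nan, nan], [-10.0, -104.0, 3.0], [-12.0, -107.0, 5.0]]
395 [[-10.0, -106.0, -5.0], [-10.0, -106.0, -3.0], [-10.0, -106.0, -1.0], [-10.0, -106.0, 0.0], [-9.0, -106.0, 1.0], [-10.0, -106.0, 3.0], [-12.0, -108.0, 5.0]]
{'clock': 4.383, 'joint_positions': [-0.399, 0.698, -0.271, 1.889, 0.312, 0.595, -2.001], 'qvel': [-0.001, 0.001, -0.0, 0.001, -0.0, 0.001, 0.001], 'joint_efforts': [-0.003, -94.489, -3.668, -23.166, 0.011, 0.002, 0.0], 'ee_pos': [495.445, 262.576, 13.169], 'eef_rot': [0.154, -0.154, 0.69, -0.69], 'wrist_force': [-0.499, 0.664, -0.247], 'wrist_torque': [-0.017, 0.004, 0.027], 'finger_gap': -0.148}
```

Run:
```python
from h import *
c=dict(np.load('pics/w1.npz'));T=c['T'];P=cloud(c,T)
L=(np.c_[P.reshape(-1,3),np.ones(256000)]@np.linalg.inv(T).T)[:,:3].reshape(400,640,3)
m=(L[...,1]<60)&(np.abs(L[...,2])<70)
ys=L[...,1][m];print('max finger tool y',np.sort(ys)[-5:])
for lo in range(-60,40,5):
    k=m&(L[...,1]>=lo)&(L[...,1]<lo+5)
    if k.sum(): print(lo,k.sum(),L[k].min(0).round(0),L[k].max(0).round(0))
```

```text
max finger tool y [-42.94688365 -42.86911475 -42.62287721 -42.50002068 -42.18577904]
-60 887 [-12. -60. -57.] [ 12. -55.  56.]
-55 746 [-12. -55. -56.] [ 12. -50.  56.]
-50 493 [-11. -50. -55.] [ 12. -45.  54.]
-45 99 [ -9. -45. -43.] [ 10. -42.  43.]
```

The fingertips when shut really sit about 28 mm behind the reported TCP. Wrist depth shows this when open (-42) and shut (-28), and the scene camera agrees. I'll compensate for that offset in all heights, and now open and measure the handle relative to the tool.

>>> {"op": "move_arm", "data": {
  "deltas": "0 0 0 0 0 0 1;0 0 0 0 0 0 1;0 0 0 0 0 0 1;0 0 0 0 0 0 1;0 0 0 0 0 0 1;0 0 0 0 0 0 1;0 0 0 0 0 0 1;0 0 0 0 0 0 1"
}}

```text
clock: 5.05
ee_pos: [495.5, 262.6, 13.2]
eef_rot: [0.154, -0.154, 0.69, -0.69]
wrist_force: [1.2, 0.2, 0.7]
finger_gap: 85.3
```

Run:
```python
from h import *
c,T=snap('w3.png');P=cloud(c,T);print(T[:3,3],env.get_obs()['finger_gap'])
L=(np.c_[P.reshape(-1,3),np.ones(256000)]@np.linalg.inv(T).T)[:,:3].reshape(400,640,3)
m=(L[...,1]<-20)&(L[...,1]>-33)&(abs(L[...,2])<25)
q=L[m];print(m.sum(),q.min(0).round(1),q.max(0).round(1))
r=cv2.minAreaRect(q[:,[0,2]].astype(np.float32));print(r,'centerline z at rect; y med',np.median(q[:,1]))
k=(L[...,1]<0)&(abs(L[...,2])<70);print('fingers max y',np.sort(L[k&(abs(L[...,2])>25)][:,1])[-3:])
```

```text
[495.45465455 262.59884324  13.19313072] 85.6375074895367
9929 [-87.  -28.4 -11.1] [ 41.7 -20.2  13.2]
((-22.671775817871094, 1.3296966552734375), (23.709802627563477, 128.6131134033203), 89.37171936035156) centerline z at rect; y med -26.18376535317448
fingers max y [-0.1412537  -0.12449403 -0.08939188]
```

>>> {"op": "move_arm", "data": {
  "deltas": "0.2 0.8 0.1 0 0 0 1;0 0.8 0 0 0 0 1;0 0.8 0 0 0 0 1;0 0.5 0 0 0 0 1;0 0.3 0 0 0 0 1;0 0 0 0 0 0 1;0 0 0 0 0 0 1"
}}

```text
clock: 5.68
ee_pos: [494.0, 260.9, -19.0]
eef_rot: [-0.154, 0.155, -0.69, 0.69]
wrist_force: [-0.4, 0.0, -0.1]
finger_gap: 85.5
```

>>> {"op": "move_arm", "data": {
  "deltas": "0 0 0 0 0 0 -1;0 0 0 0 0 0 -1;0 0 0 0 0 0 -1;0 0 0 0 0 0 -1;0 0 0 0 0 0 -1;0 0 0 0 0 0 -1;0 0 0 0 0 0 -1;0 0 0 0 0 0 -1",
  "squeeze": 80
}}

```text
clock: 6.35
ee_pos: [494.3, 260.9, -18.4]
eef_rot: [0.154, -0.154, 0.69, -0.69]
wrist_force: [-2.0, -0.4, 6.8]
finger_gap: 22.8
```

>>> {"op": "move_arm", "data": {
  "deltas": "0 -0.3 0 0 0 0 -1;0 -1.0 0 0 0 0 -1;0 -2.0 0 0 0 0 -1;0 -2.0 0 0 0 0 -1;0 -2.0 0 0 0 0 -1;0 -2.0 0 0 0 0 -1;0 -0.7 0 0 0 0 -1;0 0 0 0 0 0 -1"
}}

```text
clock: 7.02
ee_pos: [495.0, 261.3, 83.2]
eef_rot: [0.155, -0.153, 0.69, -0.69]
wrist_force: [1.1, 0.8, -0.9]
finger_gap: 22.6
```

Run:
```python
from h import *
c,T=snap('w4.png');P=cloud(c,T)
L=(np.c_[P.reshape(-1,3),np.ones(256000)]@np.linalg.inv(T).T)[:,:3].reshape(400,640,3)
m=(L[...,1]<25)&(L[...,1]>-10)&(abs(L[...,2])<18)&(L[...,0]<-12)
q=L[m];print(m.sum(),q.min(0).round(1),q.max(0).round(1))
for a in range(-92,-10,6):
    k=m&(L[...,0]>=a)&(L[...,0]<a+6)
    if k.sum(): print(a,k.sum(),'y top',np.percentile(L[k][:,1],10).round(1),'z',np.median(L[k][:,2]).round(1),np.ptp(L[k][:,2]).round(1))
goto([513.1,-52.7,60],192.6)
```

```text
Traceback (most recent call last):
ValueError: zero-size array to reduction operation minimum which has no identity
```

Run:
```python
from h import *
c=dict(np.load('pics/w4.npz'));T=c['T'];P=cloud(c,T)
L=(np.c_[P.reshape(-1,3),np.ones(256000)]@np.linalg.inv(T).T)[:,:3].reshape(400,640,3)
m=(L[...,1]<-15)&(L[...,1]>-75)&(abs(L[...,2])<18)&(L[...,0]<-12)
q=L[m];print(m.sum(),q.min(0).round(1),q.max(0).round(1))
for a in range(-92,-10,6):
    k=m&(L[...,0]>=a)&(L[...,0]<a+6)
    if k.sum(): print(a,k.sum(),'y top',np.percentile(L[k][:,1],10).round(1),'z',np.median(L[k][:,2]).round(1),np.ptp(L[k][:,2]).round(1))
goto([513.1,-52.7,75],192.6)
```

```text
9389 [-89.2 -75.  -18. ] [-12.  -23.9  17.9]
-92 212 y top -56.4 z 0.4 8.0
-86 537 y top -57.0 z 0.4 8.4
-80 516 y top -57.1 z 0.5 8.5
-74 490 y top -57.1 z 0.2 8.6
-68 475 y top -57.1 z 0.2 8.5
-62 460 y top -57.0 z 0.5 8.6
-56 447 y top -56.9 z 0.2 8.7
-50 428 y top -57.0 z 0.2 8.8
-44 1534 y top -57.4 z -0.1 23.2
-38 1092 y top -58.8 z 0.2 23.9
-32 1005 y top -58.8 z 0.2 23.7
-26 944 y top -58.8 z -0.1 23.4
-20 909 y top -58.8 z 0.2 23.7
-14 340 y top -72.1 z -0.5 35.9
pos [494.4 260.8  81.8] yaw -154.79 shift cm [11.66   0.664 29.167] turn [ 1.000e-02  1.261e+01 -7.000e-02]
```

>>> {"op": "move_arm", "data": {
  "deltas": "0.8 0.1 2.0 0 0 0 -1;1.4 0.1 3.5 0 0 0 -1;1.4 0.1 3.5 0 0 0 -1;1.4 0.1 3.5 0 0 0 -1;1.4 0.1 3.5 0 0 0 -1;1.4 0.1 3.5 0 0 0 -1;1.4 0 3.5 0 0 0 -1;1.4 0 3.5 0 0 0 -1"
}}

```text
clock: 7.73
ee_pos: [510.1, -25.9, 74.0]
eef_rot: [0.154, -0.155, 0.69, -0.69]
wrist_force: [0.8, -1.0, -0.9]
finger_gap: 23.2
```

>>> {"op": "move_arm", "data": {
  "deltas": "0.6 0 1.5 0 3 0 -1;0.4 0 1 0 3 0 -1;0 0 0 0 3.3 0 -1;0 0 0 0 3.3 0 -1;0 0 0 0 0 0 -1;0 0 0 0 0 0 -1;0 0 0 0 0 0 -1"
}}

```text
clock: 8.32
ee_pos: [512.0, -50.1, 74.9]
eef_rot: [0.078, -0.079, 0.703, -0.703]
wrist_force: [0.0, -0.7, -0.6]
finger_gap: 22.5
```

Run:
```python
from h import *
goto([513.1,-52.7,75],192.6)
c,T=snap('w5.png');P=cloud(c,T);print(c['fx'],c['cx'],c['cy'])
im=c['image'][:,:,::-1];cv2.imwrite('pics/w5c.png',cv2.resize(im,None,fx=1.25,fy=1.25))
```

```text
pos [512.  -50.1  74.9] yaw -167.23 shift cm [-0.049 -0.012  0.28 ] turn [0.02 0.17 0.02]
357.75048746410016 319.0145079966747 199.91176434054321
```

View pics/w5c.png

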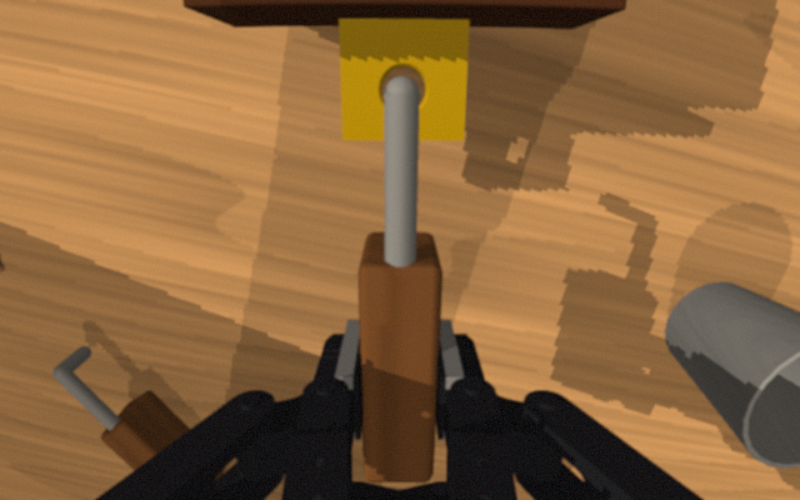

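The hook hangs level with the prong over the tab. The hole is centred near (321.5,69.5) px in the raw image, diameter about 36 px.

Run:
```python
from h import *
c=dict(np.load('pics/w5.npz'));T=c['T'];I=np.linalg.inv(T)
P=cloud(c,T);print('tab z',np.nanmedian(P[95:108,280:300,2]))
for n,u,v in [('hole',321.7,69.5),('holeL',303.2,70),('holeR',339.5,70),('holetop',321.5,51.3),('near edge L',275,111),('near edge R',373,111),('near mid',324,111.3)]:
    p=px(c,u,v,T,z=60.3);print(n,p.round(1),(I@np.r_[p,1])[:3].round(1))
```

```text
tab z 59.79648233292457
hole [597.9 -31.9  60.3] [-87.8  14.5   1.3]
holeL [595.6 -23.   60.3] [-87.5  14.5  -7.9]
holeR [599.6 -40.6  60.3] [-87.5  14.5  10.1]
holetop [606.1 -29.9  60.3] [-96.3  14.5   1.1]
near edge L [572.9 -13.1  60.3] [-67.6  14.6 -22.6]
near edge R [584.1 -62.1  60.3] [-67.6  14.5  27.6]
near mid [578.3 -37.6  60.3] [-67.4  14.5   2.5]
```

>>> {"op": "move_arm", "data": {
  "deltas": "-0.29 0.5 0.12 0 0 0 -1;0 1 0 0 0 0 -1;0 1 0 0 0 0 -1;0 0.9 0 0 0 0 -1;0 0 0 0 0 0 -1;0 0 0 0 0 0 -1"
}}

```text
clock: 8.87
ee_pos: [514.6, -51.4, 40.3]
eef_rot: [0.077, -0.078, 0.703, -0.703]
wrist_force: [-0.6, -0.2, -0.2]
finger_gap: 22.5
```

Run:
```python
from h import *
c,T=snap('w6.png');print(T[:3,3].round(1),(np.degrees(np.arctan2(T[1,0],T[0,0]))).round(2),env.get_obs()['wrist_force'])
im=c['image'][0:160,220:420,::-1];cv2.imwrite('pics/w6c.png',cv2.resize(im,None,fx=3.5,fy=3.5,interpolation=cv2.INTER_CUBIC))
```

```text
[514.6 -51.4  40.3] -167.37 [ 0.15570991  0.42003494 -0.41297104]
```

View pics/w6c.png

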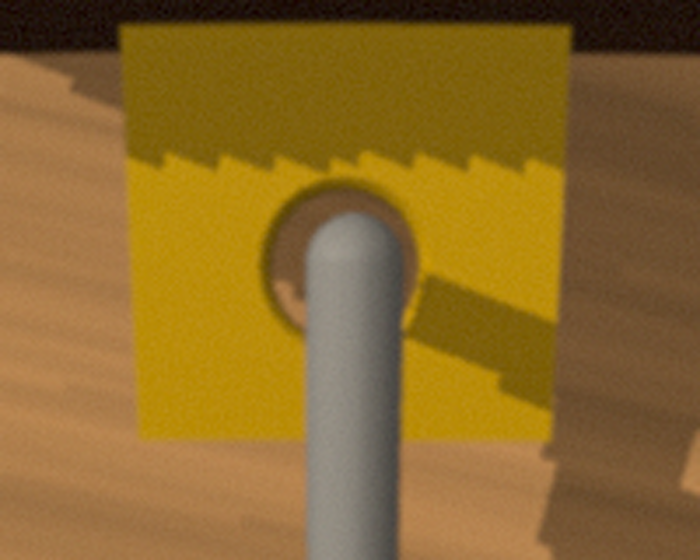

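Run:
```python
from h import *
c=dict(np.load('pics/w6.npz'));T=c['T'];I=np.linalg.inv(T)
for n,u,v in [('hole',317.1,73.7),('L',294.9,75),('R',339.4,75),('top',317,51.4),('near',319,125.5)]:
    print(n,(I@np.r_[px(c,u,v,T,z=60.2),1])[:3].round(1))
print('prong top/end',[(I@np.r_[px(c,u,v,T,z=T[2,3]+57),1])[:3].round(1) for u,v in((321.1,61),(307.6,100),(334.3,100))])
```

```text
hole [-85.5 -20.   -0.9]
L [-85.  -20.   -9.9]
R [-85.  -20.    8.2]
top [-94.1 -20.   -0.9]
near [-64.6 -20.   -0.1]
prong top/end [array([-89. , -57.1,   0.5]), array([-77.4, -57.1,  -3.7]), array([-77.4, -57.1,   4.7])]
```

>>> {"op": "move_arm", "data": {
  "deltas": "0 0.2 -0.13 0 0 0 -1;0 0.4 0 0 0 0 -1;0 0.4 0 0 0 0 -1;0 0.5 0 0 0 0 -1;0 0.5 0 0 0 0 -1;0 0 0 0 0 0 -1;0 0 0 0 0 0 -1;0 0 0 0 0 0 -1"
}}

```text
clock: 9.58
ee_pos: [515.0, -50.2, 21.2]
eef_rot: [0.078, -0.078, 0.703, -0.703]
wrist_force: [0.2, -0.6, -1.9]
finger_gap: 22.7
```

>>> {"op": "move_arm", "data": {
  "deltas": "0.1 0 0 0 0 0 -1;0.1 0 0 0 0 0 -1;0.1 0 0 0 0 0 -1;0.1 0 0 0 0 0 -1;0.1 0 0 0 0 0 -1;0.1 0 0 0 0 0 -1;0.1 0 0 0 0 0 -1;0.1 0 0 0 0 0 -1"
}}

```text
clock: 10.25
ee_pos: [507.9, -51.8, 21.4]
eef_rot: [0.078, -0.077, 0.703, -0.703]
wrist_force: [3.8, 0.1, -3.4]
finger_gap: 22.5
```

>>> {"op": "move_arm", "data": {
  "deltas": "0.15 0 0 0 0 0 -1;0.2 0 0 0 0 0 -1;0.2 0 0 0 0 0 -1;0.2 0 0 0 0 0 -1;0.2 0 0 0 0 0 -1;0.2 0 0 0 0 0 -1;0.2 0 0 0 0 0 -1;0.15 0 0 0 0 0 -1"
}}

```text
clock: 10.92
ee_pos: [493.2, -55.1, 21.4]
eef_rot: [0.078, -0.077, 0.703, -0.703]
wrist_force: [4.4, 0.3, -2.4]
finger_gap: 23.0
```

Run:
```python
from h import *
c,T=snap('w7.png');o=env.get_obs();print(T[:3,3].round(1),o['wrist_force'],o['wrist_torque'])
P=cloud(c,T);im=c['image'].astype(int)
m=(im[...,0]>im[...,2]*3)&(im[...,0]>90)&(im[...,1]>70)&(P[...,2]>54)&(P[...,2]<66)
rect(P,m,'tab')
```

```text
[493.2 -55.1  21.4] [ 3.35640503  1.08358435 -2.72720209] [ 1.60402628e-01 -7.58837812e-01  5.99108054e-04]
tab 13877 [580.8 -36.1  40.2  50.6  12.8  59.8]
```

>>> {"op": "move_arm", "data": {
  "deltas": "0.15 0 0 0 0 0 -1;0.15 0 0 0 0 0 -1;0.15 0 0 0 0 0 -1;0.15 0 0 0 0 0 -1;0.15 0 0 0 0 0 -1;0.1 0 0 0 0 0 -1;0.1 0 0 0 0 0 -1;0.1 0 0 0 0 0 -1"
}}

```text
clock: 11.63
ee_pos: [482.8, -57.4, 21.3]
eef_rot: [0.078, -0.077, 0.703, -0.703]
wrist_force: [5.1, 1.1, -2.8]
finger_gap: 22.5
```

>>> {"op": "move_arm", "data": {
  "deltas": "0.06 0 0 0 0 0 -1;0.06 0 0 0 0 0 -1;0.06 0 0 0 0 0 -1;0.06 0 0 0 0 0 -1"
}}

```text
clock: 11.97
ee_pos: [480.4, -57.9, 21.3]
eef_rot: [0.078, -0.077, 0.703, -0.703]
wrist_force: [5.4, 1.4, -2.5]
finger_gap: 22.8
```

>>> {"op": "move_arm", "data": {
  "deltas": "0.06 0 0 0 0 0 -1;0.06 0 0 0 0 0 -1;0.06 0 0 0 0 0 -1;0.06 0 0 0 0 0 -1"
}}

```text
clock: 12.3
ee_pos: [478.1, -58.5, 21.3]
eef_rot: [0.078, -0.077, 0.703, -0.703]
wrist_force: [5.6, 1.0, -2.7]
finger_gap: 22.7
```

>>> {"op": "move_arm", "data": {
  "deltas": "0.06 0 0 0 0 0 -1;0.06 0 0 0 0 0 -1;0.06 0 0 0 0 0 -1;0.06 0 0 0 0 0 -1"
}}

```text
clock: 12.63
ee_pos: [475.7, -59.0, 21.3]
eef_rot: [0.078, -0.077, 0.703, -0.703]
wrist_force: [4.2, 1.0, -1.9]
finger_gap: 22.7
```

>>> {"op": "move_arm", "data": {
  "deltas": "0.06 0 0 0 0 0 -1;0.06 0 0 0 0 0 -1;0.06 0 0 0 0 0 -1;0.06 0 0 0 0 0 -1"
}}

```text
clock: 12.97
ee_pos: [473.4, -59.5, 21.4]
eef_rot: [0.078, -0.077, 0.703, -0.703]
wrist_force: [4.1, 1.5, -3.0]
finger_gap: 22.8
```

>>> {"op": "move_arm", "data": {
  "deltas": "0.06 0 0 0 0 0 -1;0.06 0 0 0 0 0 -1;0.06 0 0 0 0 0 -1;0.06 0 0 0 0 0 -1"
}}

```text
clock: 13.3
ee_pos: [471.1, -60.0, 21.3]
eef_rot: [0.078, -0.077, 0.703, -0.703]
wrist_force: [8.0, 0.7, -3.1]
finger_gap: 22.9
```

>>> {"op": "move_arm", "data": {
  "deltas": "0.03 0 0 0 0 0 -1;0 0 0 0 0 0 -1"
}}

```text
clock: 13.47
ee_pos: [471.2, -60.0, 21.4]
eef_rot: [0.078, -0.077, 0.703, -0.703]
wrist_force: [6.5, 2.4, -3.1]
finger_gap: 22.3
```

>>> {"op": "move_arm", "data": {
  "deltas": "0.04 0 0 0 0 0 -1;0 0 0 0 0 0 -1"
}}

```text
clock: 13.63
ee_pos: [471.2, -60.0, 21.5]
eef_rot: [0.079, -0.077, 0.703, -0.703]
wrist_force: [8.8, 1.6, -5.6]
finger_gap: 22.8
```

>>> {"op": "move_arm", "data": {
  "deltas": "0.04 0 0 0 0 0 -1;0 0 0 0 0 0 -1"
}}

```text
clock: 13.8
ee_pos: [471.2, -60.0, 21.5]
eef_rot: [0.079, -0.077, 0.703, -0.703]
wrist_force: [10.5, 1.0, -5.8]
finger_gap: 22.5
```

>>> {"op": "move_arm", "data": {
  "deltas": "0.04 0 0 0 0 0 -1;0.02 0 0 0 0 0 -1;0 0 0 0 0 0 -1"
}}

```text
clock: 14.05
ee_pos: [471.1, -60.0, 21.6]
eef_rot: [0.079, -0.076, 0.703, -0.703]
wrist_force: [13.3, 2.7, -7.4]
finger_gap: 22.9
```

>>> {"op": "move_arm", "data": {
  "deltas": "0 0 0 0 0 0 -1;0 0 0 0 0 0 -1;0 0 0 0 0 0 -1;0 0 0 0 0 0 -1;0 0 0 0 0 0 -1;0 0 0 0 0 0 -1"
}}

```text
clock: 14.55
ee_pos: [471.1, -60.0, 21.6]
eef_rot: [0.079, -0.076, 0.703, -0.703]
wrist_force: [14.0, 2.9, -8.7]
finger_gap: 23.0
```

Run:
```python
from h import *
c,T=snap('w8.png');o=env.get_obs();print(T[:3,3].round(1),o['wrist_force'])
P=cloud(c,T);im=c['image'].astype(int);I=np.linalg.inv(T)
m=(im[...,0]>im[...,2]*3)&(im[...,0]>90)&(im[...,1]>70)&(P[...,2]>54)&(P[...,2]<66)
rect(P,m,'tab')
L=(np.c_[P[m],np.ones(m.sum())]@I.T)[:,:3];print('tab tool x min max',np.percentile(L[:,0],[1,99]),'z',np.percentile(L[:,2],[1,99]))
L=(np.c_[P.reshape(-1,3),np.ones(256000)]@I.T)[:,:3].reshape(400,640,3)
m=(L[...,1]<-45)&(L[...,1]>-62)&(abs(L[...,2])<5)&(L[...,0]<-46)
for a in range(-92,-46,8):
    k=m&(L[...,0]>=a)&(L[...,0]<a+8);print(a,np.percentile(L[k][:,1],10).round(1))
cv2.imwrite('pics/w8c.png',cv2.resize(im[:,:,::-1].astype(np.uint8),None,fx=1.25,fy=1.25))
```

```text
[471.1 -60.   21.6] [14.10134689  2.29941043 -7.33019988]
tab 13772 [558.7 -40.9  40.3  50.7  12.6  59.8]
tab tool x min max [-109.48251358  -70.19121002] z [-23.98644659  25.15069926]
-92 -56.3
-84 -56.7
-76 -56.7
-68 -56.7
-60 -56.8
-52 -56.8
```

View pics/w8c.png

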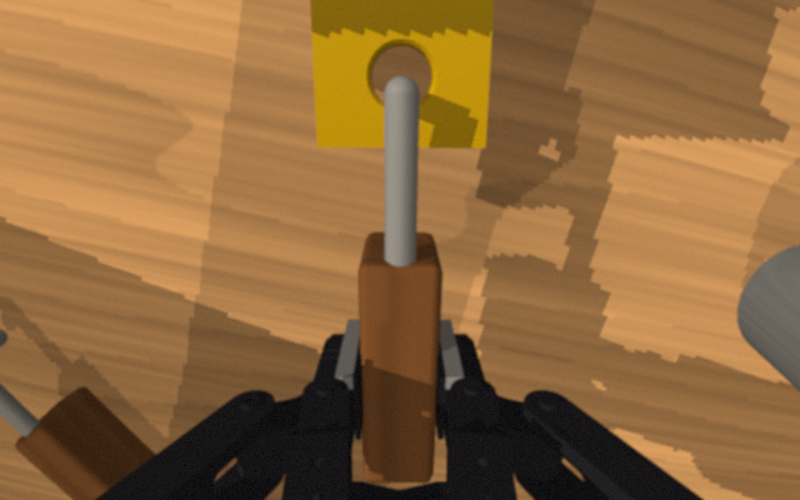

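The prong bears on the near side of the hole (401,95 px) and the pull is steady at about 14 N. The tab is about 62 mm out. Holding a bit longer, then easing off.

>>> {"op": "move_arm", "data": {
  "deltas": "0 0 0 0 0 0 -1;0 0 0 0 0 0 -1;0 0 0 0 0 0 -1;0 0 0 0 0 0 -1;0 0 0 0 0 0 -1;0 0 0 0 0 0 -1;0 0 0 0 0 0 -1;0 0 0 0 0 0 -1"
}}

```text
clock: 15.27
ee_pos: [471.1, -60.0, 21.6]
eef_rot: [0.079, -0.076, 0.703, -0.703]
wrist_force: [14.0, 2.1, -7.5]
finger_gap: 22.8
```

>>> {"op": "move_arm", "data": {
  "deltas": "-0.06 0 0 0 0 0 -1;-0.06 0 0 0 0 0 -1;-0.06 0 0 0 0 0 -1;-0.06 0 0 0 0 0 -1;-0.06 0 0 0 0 0 -1;-0.06 0 0 0 0 0 -1;-0.06 0 0 0 0 0 -1;0 0 0 0 0 0 -1"
}}

```text
clock: 15.93
ee_pos: [472.8, -59.7, 21.2]
eef_rot: [0.078, -0.078, 0.703, -0.703]
wrist_force: [-1.1, 0.6, -1.5]
finger_gap: 22.9
```

>>> {"op": "move_arm", "data": {
  "deltas": "-0.1 0 0 0 0 0 -1;-0.1 0 0 0 0 0 -1;0 -0.5 0 0 0 0 -1;0 -0.8 0 0 0 0 -1;0 -1.5 0 0 0 0 -1;0 -2.0 0 0 0 0 -1;0 -2.0 0 0 0 0 -1;0 0 0 0 0 0 -1"
}}

```text
clock: 16.6
ee_pos: [476.6, -59.4, 92.9]
eef_rot: [-0.079, 0.076, -0.703, 0.703]
wrist_force: [1.5, -1.0, 0.4]
finger_gap: 22.6
```

Run:
```python
from h import *
o=env.get_obs();print(o['wrist_force'])
goto([494.2,260.9,80],205.2)
t=camera('top');save(t,'top2.png');P=cloud(t);im=t['image'].astype(int)
m=(im[...,0]>im[...,2]*3)&(im[...,0]>90)&(im[...,1]>70)&(P[...,2]>54)&(P[...,2]<66);rect(P,m,'tab')
```

```text
[ 1.46937493 -0.99322137  0.38225175]
pos [476.6 -59.4  92.9] yaw -167.4 shift cm [ -8.705   1.28  -30.871] turn [ -0.11 -12.6   -0.24]
tab 377 [ 399.4 -258.6  725.9   60.4   52.8   60.7]
```

>>> {"op": "move_arm", "data": {
  "deltas": "0 0 -2 0 0 0 -1;-1 0 -3.4 0 0 0 -1;-1 0 -3.4 0 0 0 -1;-1 0 -3.4 0 0 0 -1;-1 0 -3.4 0 0 0 -1;-1 0 -3.4 0 0 0 -1;-1 0 -3.4 0 0 0 -1;-1 0 -3.4 0 0 0 -1"
}}

```text
clock: 17.32
ee_pos: [486.3, 209.5, 88.8]
eef_rot: [-0.078, 0.078, -0.703, 0.703]
wrist_force: [0.2, -0.2, -1.3]
finger_gap: 22.5
```

>>> {"op": "move_arm", "data": {
  "deltas": "-1 0 -3 0 0 0 -1;-0.7 0 -2 0 -3 0 -1;0 0 0 0 -3 0 -1;0 0 0 0 -3.3 0 -1;0 0 0 0 -3.3 0 -1;0 0 0 0 0 0 -1;0 0 0 0 0 0 -1"
}}

```text
clock: 17.9
ee_pos: [492.3, 260.1, 88.8]
eef_rot: [-0.153, 0.154, -0.69, 0.69]
wrist_force: [-0.0, 0.5, -1.1]
finger_gap: 23.1
```

Run:
```python
from h import *
goto([494.2,260.9,0],205.2)
c=camera('wrist');T=tool(env.get_obs());P=cloud(c,T);L=(np.c_[P.reshape(-1,3),np.ones(256000)]@np.linalg.inv(T).T)[:,:3].reshape(400,640,3)
m=(L[...,1]<-45)&(L[...,1]>-75)&(abs(L[...,2])<15)&(L[...,0]<-14)
for a in range(-92,-14,8):
    k=m&(L[...,0]>=a)&(L[...,0]<a+8);print(a,np.percentile(L[k][:,1],10).round(1),np.median(L[k][:,2]).round(1))
```

```text
pos [492.3 260.1  88.8] yaw -154.9 shift cm [-2.100e-01  8.882e+00  6.000e-03] turn [ 0.01 -0.1   0.04]
-92 -56.8 0.4
-84 -57.1 0.5
-76 -57.1 0.5
-68 -57.1 0.2
-60 -57.0 0.2
-52 -57.0 0.4
-44 -58.3 0.2
-36 -58.8 0.2
-28 -58.8 0.2
-20 -58.7 0.2
```

>>> {"op": "move_arm", "data": {
  "deltas": "-0.2 2 0 0 0 0 -1;0 2.5 0 0 0 0 -1;0 2.5 0 0 0 0 -1;0 2 0 0 0 0 -1;0 0.8 0 0 0 0 -1;0 0.5 0 0 0 0 -1;0 0 0 0 0 0 -1;0 0 0 0 0 0 -1"
}}

```text
clock: 18.62
ee_pos: [494.8, 261.5, -13.0]
eef_rot: [0.154, -0.154, 0.69, -0.69]
wrist_force: [0.0, -0.5, -0.9]
finger_gap: 22.5
```

>>> {"op": "move_arm", "data": {
  "deltas": "0 0.1 0 0 0 0 -1;0 0.1 0 0 0 0 -1;0 0 0 0 0 0 -1"
}}

```text
clock: 18.87
ee_pos: [494.7, 261.3, -15.3]
eef_rot: [0.155, -0.154, 0.69, -0.69]
wrist_force: [-0.5, 0.6, -0.1]
finger_gap: 22.8
```

>>> {"op": "move_arm", "data": {
  "deltas": "0 0.1 0 0 0 0 -1;0 0.1 0 0 0 0 -1;0 0.1 0 0 0 0 -1;0 0 0 0 0 0 -1"
}}

```text
clock: 19.2
ee_pos: [494.5, 261.2, -18.4]
eef_rot: [-0.154, 0.154, -0.69, 0.69]
wrist_force: [-2.4, -1.1, 10.2]
finger_gap: 22.6
```

>>> {"op": "move_arm", "data": {
  "deltas": "0 -0.1 0 0 0 0 -1;0 0 0 0 0 0 -0.2;0 0 0 0 0 0 0;0 0 0 0 0 0 0.5;0 0 0 0 0 0 1;0 0 0 0 0 0 1;0 0 0 0 0 0 1;0 0 0 0 0 0 1"
}}

```text
clock: 19.87
ee_pos: [494.3, 261.2, -17.8]
eef_rot: [0.154, -0.154, 0.69, -0.69]
wrist_force: [-0.9, 0.2, -0.4]
finger_gap: 85.5
```

>>> {"op": "move_arm", "data": {
  "deltas": "0 0 0 0 0 0 1;0 -1 0 0 0 0 1;0 -2 0 0 0 0 1;0 -3 0 0 0 0 1;0 -3 0 0 0 0 1;0 -3 0 0 0 0 1;0 -3 0 0 0 0 1;0 0 0 0 0 0 1"
}}

```text
clock: 20.53
ee_pos: [496.4, 262.6, 138.3]
eef_rot: [0.157, -0.152, 0.691, -0.689]
wrist_force: [0.8, 1.2, -0.3]
finger_gap: 85.5
```

Run:
```python
from h import *
c,T=snap('w9.png');P=cloud(c,T);print(T[:3,3].round(1),env.get_obs()['finger_gap'])
z=P[...,2];near=np.hypot(P[...,0]-500,P[...,1]-260)<110
rect(P,near&(z>34)&(z<46),'hook top');k=near&(z>34)&(z<46);q=P[k]
A=np.c_[q[:,:2]-[500,260],np.ones(len(q))];print('top plane slopes',np.linalg.lstsq(A,q[:,2],rcond=None)[0])
t=camera('top');save(t,'top3.png');P=cloud(t)
k=np.zeros((400,640),bool);k[175:225,320:365]=1;im=t['image'].astype(int)
rect(P,k&(im[...,0]>im[...,2]*3)&(P[...,2]>56)&(P[...,2]<66),'tab')
for n,p in zip('cup cyl dish meeple'.split(),[(445,227),(471,139),(192,145),(332,116)]): print(n,P[p[1],p[0]].round(0))
im=t['image'][:,:,::-1];cv2.imwrite('pics/fin.png',np.vstack([cv2.resize(im,(640,400)),np.hstack([cv2.resize(im[140:210,290:400],(320,200),interpolation=cv2.INTER_CUBIC),cv2.resize(c['image'][:,:,::-1],(320,200))])]))
```

```text
[496.4 262.6 138.3] 85.28528835575914
hook top 3510 [517.4 271.  128.9  24.   24.   39.4]
top plane slopes [-1.87256243e-02 -9.86369073e-03  3.92861648e+01]
tab 439 [561.3 -41.9  46.   50.3  12.7  60.5]
cup [ 506. -280.    4.]
cyl [ 695. -311.   78.]
dish [683. 311.   7.]
meeple [717.  -8. 149.]
```

View pics/fin.png

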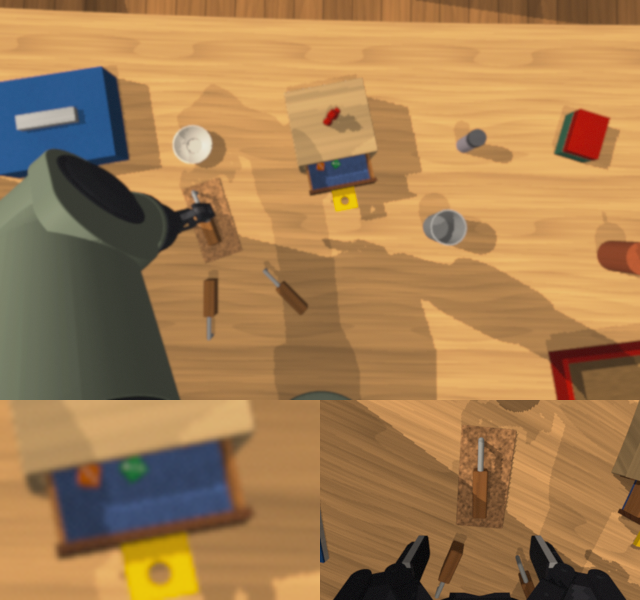

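The hook stands on its mat, the tray is out, the bystanders are unmoved and the gripper is clear. Handing in.

```bash
python3 -c "
from h import *
print(env.job_done())"
```

```text
the job is handed in; nothing more can be done
None
```

I hooked the tray and drew it out to its end stop. I then held it there at about 14 N, lifted the hook out, stood it back on its mat and handed the job in at about 20.5 s. No verdict was reported.

**Pull:** the stop was felt with the tray about 62 mm out. Wrist readings at the ends of my moves, over about 1.2 s of holding, were 14.0–14.3 N horizontally. With the vertical part added, the total stayed below about 17 N.

**Last checks:**
- **Tray:** the finger hole is about 87 mm in front of the chest.
- **Hook:** it stands level on the mat. Its handle centre is at about (495, 261) mm, roughly 16 mm along and 8 mm across from the mat centre.
- **Bystanders:** the cup, cylinder, dish and meeple are within about 3 mm of where they started, which is camera noise.
- **Dice:** the orange and green dice are visible in the tray. The red one is hidden under the chest's edge, so I did not see it. The pull was slow and the hook and gripper stayed clear of the dice, so it should still be inside.

**Disagreement with the description:** the real fingertips sit about 28 mm behind the reported TCP. My first grasp therefore closed on air above the handle without touching anything. I measured the offset with the cameras, corrected for it, and the second grasp held.

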